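# Dip the angled humidity probe into the reference pot

### The job

Check the humidity probe against its reference pot: slide the clear door on top of the timber bay fully open, take the angled probe off its stand, and lower its cap into the taller, narrower of the two metal pots, keeping it there level for a good second without pressing it on the pot. Then lift it out and lay it gently back in the two saddles of its stand, leaving the door fully open and everything else where it was.

Things in the scene. Friction and masses are not known exactly. Their poses are not given: they have to be found in the camera images.
- bay: Fixed open-topped timber box that holds the pots: 150 mm (own x) by 380 mm (own y, the door's sliding direction), 65 mm high, 10 mm walls, 8 mm floor; turned up to 0.25 rad from the world axes. Origin in the centre of its underside. Pots in its -y half, battery pack in its +y half.
- door (a joint): Travel (m) of the clear acrylic door that slides over the bay's open top: 0 = over the half with the pots, 0.17 = fully open at its stop; it grows towards the bay's +y. Starts 0 to 0.03 open; friction about 2 N, stays where left. A 5 mm plate, 138 by 190 mm, top face 71 mm above the work surface.
- door_grip (a point): Centre of the upright aluminium grip bar in the middle of the door, moving with it. The bar is 60 mm (bay x) long, 12 mm (bay y) thick and 34 mm tall, upright on the door's top face; this point is 17 mm above that face. Axes are the bay's: y is the direction in which the door opens.
- probe_mid (a point): Centre of the handle, and balance point within 3 mm, of the loose angled humidity probe (0.11 to 0.22 kg). Grey bar 120 mm (own x) by 20 (y) by 22 (z). From its +x end an 8 mm steel rod runs level to 110 mm from this point, then straight down to a slate-grey cap 14 mm in diameter, 25 mm long. x points along the handle to the rod, z up.
- probe_tip (a point): Middle of the lower end of the probe's cap: 110 mm along +x and 81 mm below the handle centre. Same axes as probe_mid.
- stand_rest (a point): Where the handle centre belongs on the fixed timber stand, 111 mm above the work surface; x along the handle. Foot 150 by 90 by 12 mm; open-topped saddles at x = +46 and -46 mm, each 12 mm (x) by 46 mm (y), floor 100 mm above the work surface, cheeks 12 mm higher, a 30 mm slot for the 20 mm handle. Between the saddles the handle is free for fingers.
- pot_rim (a point): Centre of the mouth of the reference pot: the taller, narrower of two plain steel pots, both on the bay's floor under the closed door, one beside the other along the bay's y in either order. Outside diameter 52 mm, inside 44 mm, 50 mm high, 46 mm deep inside; loose, 0.15 kg; z up.
- pot: The same reference pot; origin in the centre of its underside.
- dish: The other, low and wide steel pot: 68 mm diameter, 22 mm high, loose, to be left alone. Origin in the centre of its underside.
- battery: Yellow battery pack with rounded corners, 60 by 90 by 26 mm, lying on the bay's floor in the half away from the pots; to be left alone. Origin in the centre of its underside.
- logger: Silver data logger box, 80 by 120 by 38 mm, on the work surface beside the bay's +y end; to be left alone. Origin in the centre of its underside.
- collector: Copper rain collector ring, 100 mm outside diameter, 88 mm inside, 30 mm high, flat on the work surface; to be left alone. Origin in the centre of its underside.
There are look-alikes about, which are no part of the job. Of the things like the part that bears probe_mid, leave any that is blue, orange or yellow; of the rest the smaller one is meant.

How it is judged (in metres and radians):
On the way, in this order (a step that is already met when the one before it is completed fails the run):
1. the door is slid fully open (value of joint door above 0.155 m), for 0.2 s.
2. with the door open, the probe's cap is inside the reference pot, at least 18 mm below its rim, the probe level within 0.25 rad, for 0.7 s (value of joint door above 0.155 m and horizontal distance between probe_tip and pot_rim below 0.018 m and z of probe_tip in the frame of pot below 0.032 m and angle between probe_mid's own z axis and vertical below 0.25 rad), for 0.7 s.
At the end, for the whole second after the job is handed in: The probe lies at rest and level in both saddles of its stand (handle centre within 15 mm of the rest point, level within 0.08 rad, along the stand), the door is at least 155 mm open, and the pot stands upright within 15 mm of where it began (value of joint door above 0.155 m and distance between probe_mid and stand_rest below 0.015 m and angle between probe_mid's own z axis and vertical below 0.08 rad and angle between the x axis of probe_mid and the x axis of stand_rest, either way round below 0.25 rad and linear speed of probe below 0.02 m/s and angle between pot's own z axis and vertical below 0.1 rad and distance of pot from where it was at the start of the episode below 0.015 m); the robot touches nothing.
It fails at once if the probe is pressed on the reference pot with more than 5 N (contact force between probe and pot above 5 N).
It fails at once if the reference pot is shifted more than 15 mm or tipped (distance of pot from where it was at the start of the episode above 0.015 m or angle between pot's own z axis and vertical above 0.25 rad).
It fails at once if the probe is dropped (falls freely faster than 0.45 m/s, as from more than 10 mm) (linear speed of probe above 0.45 m/s and contact force between probe and the fingers below 0.3 N).
It fails at once if the dish, battery pack, logger or collector ring is moved more than 20 mm (distance of any of dish, battery, logger, collector from where it was at the start of the episode above 0.02 m).
It also fails if it takes over 61 s, if anything falls off the work surface, if the arm or the gripper's body presses on something with over 40 N, if the wrist force passes 120 N, or if a joint passes its speed limit or range.

### The arm

A 6-joint arm with a two-finger parallel gripper is mounted at the origin on the work surface. World frame = base frame: x ahead of the robot, y to its left, z up, the work surface at z = 0. Lengths are in m, angles in degrees, forces in N, time in s.
With the tool pointing down it reaches from about 0.35 to 0.875 m from the base axis. Payload 4.2 kg.
Tool frame: the origin (TCP) lies midway between the tips of the shut fingers; the grasp point (between the pads) lies 19 mm behind it; z points along the fingers, y is the line along which they close (so a half turn about z gives the same grasp; the last joint's range is limited). The gripper opens to 87 mm and grips with 3 to 60 N. Pads are 19 mm wide; open, the fingers measure 117 mm over their backs; the gripper's body (75 mm by 190 mm) begins 51 mm behind the grasp point.
Start: joints at [80.019, 22.042, 0.453, 0, -68.411, -14.817], TCP at [0.262, 0.567, 0.223] pointing down, gripper open.
Joint ranges: [-179.83, 179.83], [-69.29, 118.12], [-61.27, 80.66], [-181.25, 117.63], [-171.15, -9.14], [-177.46, 177.46]. Speed limits (degrees/s): [159.86, 159.86, 180, 180, 180, 180].

### API

Orientations are given as [roll, pitch, yaw] about the fixed x, y, z axes, in that order (R = Rz(yaw) Ry(pitch) Rx(roll)).
In Python, from workcell import env gives the robot as it stands. The module is installed in compiled form; this text tells all that it offers. Calls block until the motion is done:
- env.goto(position, orientation): joint-space move of the TCP to a pose.
- env.move_straight(position, rotation=None, rate=0.15, force_limit=None): straight line of the TCP; rotation=None keeps the orientation; rate is the mean speed in m/s. With force_limit (N) it stops when the force on the tool has changed by that much, and returns True; else False.
- env.set_joints(angles): joint-space move.
- env.gripper_to(opening, grasp_force=None): opening from 0.0 (shut) to 1.0 (fully open); grasp_force is the grip in N (None keeps the last); returns when the fingers have stopped.
- env.dwell(seconds).
- env.inverse_kinematics(position, orientation): joint angles nearest the present ones, or None.
- env.read_state(): the state.
- env.grab_frame(name): name is "scene" or "top" or "wrist"; returns a dict with "image" (480x640x3 uint8, blue, green, red), "fx", "fy", "cx", "cy" (pixels), "position" and "orientation" of the camera in the world. Camera axes: x right, y up, looking along -z (the intrinsics and any distortion apply to the point x, -y, -z); pixel columns grow to the right and rows downward; lengths in m; the calibration is good to about 2 mm. The wrist camera is an equidistant fisheye: a pixel r from the principal point sees the ray r / f radians off the axis. A picture is of the moment at which its call begins. There is no depth.
A pose or a line that the arm cannot do raises env.Unreachable and nothing moves.
- env.close_job(): hands the job in; it is judged then, once.
Trained networks look in a picture, given as the dict that the camera call returned (one of the last four; its "shot" number tells which), for a name from the list of things; names that differ only in an ending like _2 or _b are one class to them, and where a whole thing is asked for, a point or a joint stands for the part that bears it (a point fixed in the world has none). Each returns a list of dicts, best first, with "score" (0 to 1); they miss things now and then, are a little off and sometimes report something else, mostly with a low value. They report only what shows in the picture. A call takes as long as a camera call. They do not tell look-alikes from the thing itself.
- env.search_frame(picture, thing): "xyz" ([x, y, z] in m, in world coordinates, good to about 4 mm: the middle of the surface that is visible of it).
- env.trace(picture, thing): "mask" (480x640 bool, what is visible of it).
The state is a dict: "clock": time; "joint_positions": joint angles; "qvel": joint speeds; "joint_torque": joint torques, N m; "position": TCP position; "tool_rot": TCP orientation; "force": force on the tool from outside, world axes, zero at the start; "wrist_torque": the same for the moment, N m; "opening": opening from 0.0 (shut) to 1.0 (fully open); "finger_force": force on a finger pad.
Only numpy, scipy, OpenCV 4.12 (cv2) and the standard library are available. Lean on these libraries where they do the work, as an engineer would, in place of code of your own. Each camera call takes 0.05 s, during which the arm holds its last target. There are 200 camera calls.

## Working session

There is one attempt and no reset: what is moved stays moved. The work goes in short steps, each a Python script; the robot and the scene stay as the last script left them, time stands still between calls to the robot, and variables do not carry over. Pictures are saved under pics/ and viewed, at most 10 in all, crops included, and the job is handed in when it is done.

```bash
mkdir -p pics; python3 - <<'E'
from workcell import env
import cv2,numpy as np
s=env.read_state();print(s['clock'],s['position'],s['tool_rot'],s['opening'])
for n in ['top','scene']:
    f=env.grab_frame(n);cv2.imwrite(f'pics/{n}0.png',f['image'])
    print(n,f['fx'],f['cx'],f['cy'],f['position'],f['orientation'],f.keys())
    for t in ['bay','door','door_grip','probe_mid','stand_rest','pot_rim','dish','battery','logger','collector']:
        r=env.search_frame(f,t)
        print(t,[(np.round(d['xyz'],3).tolist(),round(d['score'],2)) for d in r])
print(env.read_state()['clock'])
E
```

```text
0.0 [0.26183749 0.56683328 0.22145589] [ 1.79874235e+02 -3.68028814e-03 -2.48076339e+01] 0.9977498345444552
top 438.31376845586885 319.94058895705246 245.10603319050725 [ 0.42076392 -0.06138066  1.17694402] [  3.38102894  -0.63377377 -89.20370292] dict_keys(['image', 'fx', 'fy', 'cx', 'cy', 'position', 'orientation', 'shot'])
bay [([0.584, 0.079, 0.069], 0.63)]
door [([0.588, 0.009, 0.069], 0.71)]
door_grip [([0.59, 0.014, 0.071], 0.84)]
probe_mid [([0.232, -0.273, 0.017], 0.92), ([0.482, -0.556, 0.027], 0.91), ([0.476, -0.256, 0.118], 0.9), ([0.317, 0.285, 0.028], 0.83), ([0.401, -0.04, 0.018], 0.75)]
stand_rest []
pot_rim []
dish []
battery [([0.591, 0.177, 0.035], 0.62), ([0.465, -0.246, 0.015], 0.6)]
logger [([0.544, 0.42, 0.039], 0.57)]
collector [([0.739, -0.298, 0.026], 0.81), ([0.588, 0.016, 0.07], 0.54), ([0.465, -0.245, 0.015], 0.44)]
scene 505.7728726802752 307.79928153292644 235.12716226041388 [ 1.23555985 -1.01076872  1.03571979] [51.78934483 -0.31794026 39.77119622] dict_keys(['image', 'fx', 'fy', 'cx', 'cy', 'position', 'orientation', 'shot'])
bay [([0.607, 0.024, 0.064], 0.97)]
door [([0.599, 0.004, 0.067], 0.93)]
door_grip [([0.599, 0.001, 0.068], 0.55)]
probe_mid [([0.499, -0.581, 0.024], 0.9), ([0.248, -0.286, 0.012], 0.85), ([0.321, 0.26, 0.02], 0.84), ([0.409, -0.046, 0.014], 0.7), ([0.49, -0.26, 0.116], 0.56), ([0.599, 0.001, 0.068], 0.43)]
stand_rest [([0.472, -0.267, 0.008], 0.92)]
pot_rim [([0.488, -0.258, 0.115], 0.74)]
dish []
battery [([0.598, 0.184, 0.035], 0.69)]
logger [([0.554, 0.402, 0.034], 0.66)]
collector [([0.736, -0.3, 0.021], 0.88)]
1.1
```

View pics/top0.png

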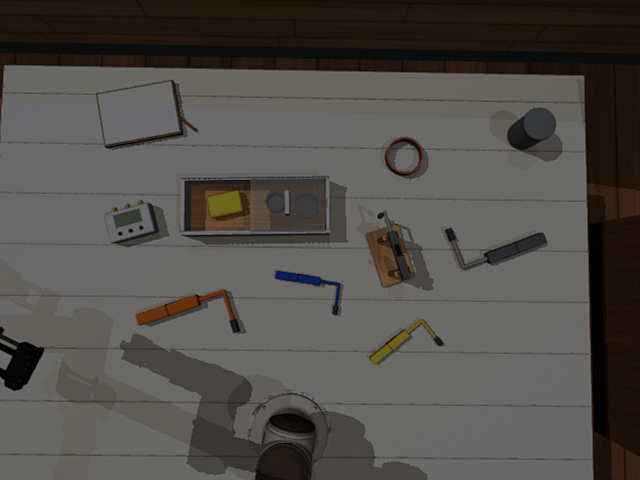

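View pics/scene0.png

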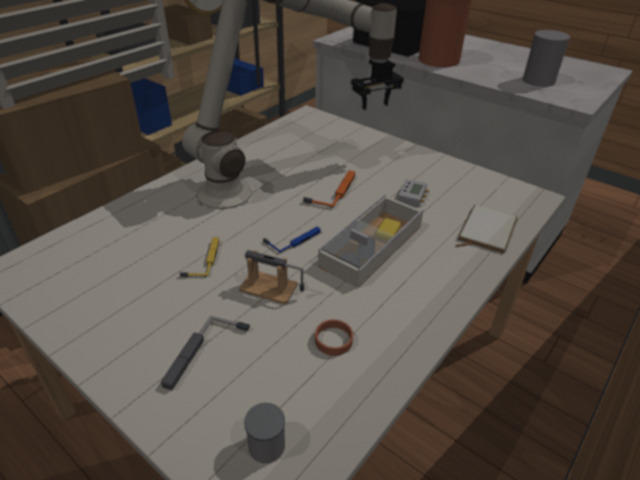

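The candidates in the top picture are orange (182,310), blue (298,278), yellow (392,345), large grey on the table (515,248) and small grey on the stand (400,250). I choose the stand one, since it's the smaller of the two that aren't coloured. The bay is at (255,206), with both pots under the door at (276,203) and (306,207). Next I'll take close wrist views.

```bash
cat > h.py <<'E'
from workcell import env
import cv2,numpy as np
from scipy.spatial.transform import Rotation as R
def rays(f,uv,fish):
    uv=np.atleast_2d(uv).astype(float)
    x=(uv[:,0]-f['cx'])/f['fx'];y=(uv[:,1]-f['cy'])/f['fy']
    if fish:
        r=np.hypot(x,y)+1e-12
        d=np.c_[x/r*np.sin(r),-y/r*np.sin(r),-np.cos(r)]
    else: d=np.c_[x,-y,-np.ones_like(x)]
    return R.from_euler('xyz',f['orientation'],degrees=True).apply(d)
def onz(f,uv,z,fish=True):
    d=rays(f,uv,fish);p=np.array(f['position'])
    return p+d*((z-p[2])/d[:,2])[:,None]
def proj(f,P,fish=True):
    q=R.from_euler('xyz',f['orientation'],degrees=True).inv().apply(np.atleast_2d(P)-np.array(f['position']))
    x,y,z=q[:,0],-q[:,1],-q[:,2]
    if fish:
        r=np.hypot(x,y);k=np.arctan2(r,z)/(r+1e-12)
    else:k=1/z
    return np.c_[f['cx']+f['fx']*x*k,f['cy']+f['fy']*y*k]
E
python3 - <<'E'
from h import *
import pickle
for n,p in [('bay',(0.56,0.0,0.36)),('stand',(0.44,-0.25,0.36))]:
    env.goto(p,[180,0,0])
    env.dwell(0.3)
    f=env.grab_frame('wrist');cv2.imwrite(f'pics/w_{n}.png',f['image'])
    pickle.dump(f,open(n+'.pkl','wb'))
    print(n,f['fx'],f['cx'],f['cy'],f['position'],f['orientation'],env.read_state()['position'],env.read_state()['clock'])
    for t in ['bay','door','door_grip','probe_mid','pot_rim','dish','collector']:
        print(t,[(np.round(d['xyz'],3).tolist(),round(d['score'],2)) for d in env.search_frame(f,t)])
E
```

```text
bay 371.64829954431775 315.6219306899071 241.94736621816057 [0.62965906 0.00068618 0.52171858] [-1.48384892e+01  6.01507035e-02 -8.99143285e+01] [5.60032874e-01 2.85761290e-04 3.59934635e-01] 3.7833
bay [([0.583, 0.065, 0.07], 0.78)]
door [([0.595, 0.012, 0.068], 0.92)]
door_grip [([0.592, 0.012, 0.07], 0.75)]
probe_mid [([0.485, -0.523, 0.019], 0.67), ([0.404, -0.013, 0.021], 0.61), ([0.513, -0.246, 0.116], 0.6), ([0.289, 0.154, 0.019], 0.6), ([0.595, 0.013, 0.075], 0.21)]
pot_rim []
dish []
collector [([0.736, -0.296, 0.021], 0.82)]
stand 371.64829954431775 315.6219306899071 241.94736621816057 [ 0.51018926 -0.24899438  0.52166153] [-1.48428747e+01  6.75543891e-02 -8.98669581e+01] [ 0.44043059 -0.24946886  0.35986338] 5.5583
bay [([0.582, 0.01, 0.072], 0.62)]
door [([0.589, -0.004, 0.07], 0.92)]
door_grip [([0.585, 0.0, 0.073], 0.93)]
probe_mid [([0.213, -0.24, 0.016], 0.94), ([0.398, -0.043, 0.021], 0.88), ([0.473, -0.263, 0.124], 0.67), ([0.49, -0.545, 0.026], 0.61), ([0.335, 0.261, 0.021], 0.58)]
pot_rim []
dish []
collector [([0.693, -0.29, 0.026], 0.85)]
```

View pics/w_stand.png

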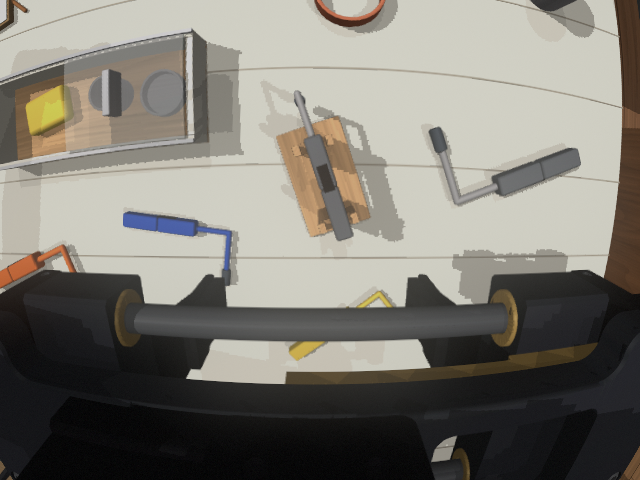

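View pics/w_bay.png

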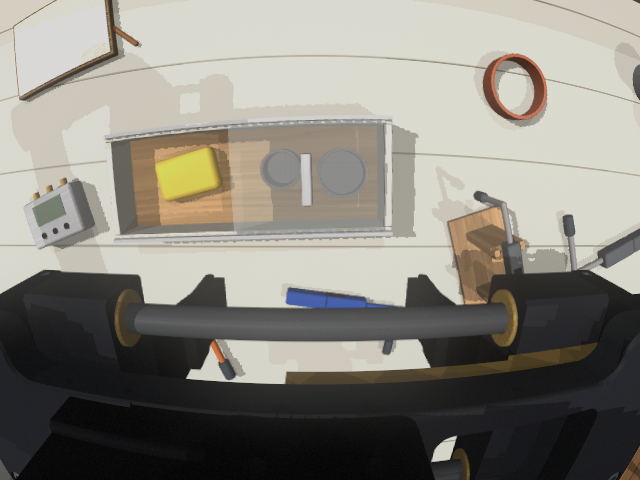

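```bash
python3 - <<'E'
from h import *
import pickle
b=pickle.load(open('bay.pkl','rb'));s=pickle.load(open('stand.pkl','rb'))
np.set_printoptions(precision=4,suppress=True)
print('bay',onz(b,[(106,137),(391,117),(391,236),(115,240)],.065)[:,:2])
print('grip',onz(b,[(306.5,154),(306.5,206)],.105)[:,:2])
print('handle',onz(s,[(312,136),(345,239)],.122)[:,:2])
print('tip',onz(s,[(298,95)],.034)[:,:2], 'pot',onz(b,[(281,168)],.058)[:,:2])
A=cv2.resize(s['image'][80:250,260:380],None,fx=4.5,fy=4.5,interpolation=cv2.INTER_CUBIC)
B=cv2.resize(b['image'][105:250,95:405],None,fx=2.5,fy=2.5,interpolation=cv2.INTER_CUBIC)
cv2.imwrite('pics/c1.png',A[:600]);cv2.imwrite('pics/c2.png',B)
E
```

```text
bay [[ 0.6553  0.2853]
 [ 0.6672 -0.0912]
 [ 0.5167 -0.0957]
 [ 0.511   0.2838]]
grip [[0.6204 0.0112]
 [0.5614 0.0114]]
handle [[ 0.5206 -0.2447]
 [ 0.4078 -0.2814]]
tip [[ 0.5772 -0.2255]] pot [[0.602  0.0442]]
```

View pics/c1.png

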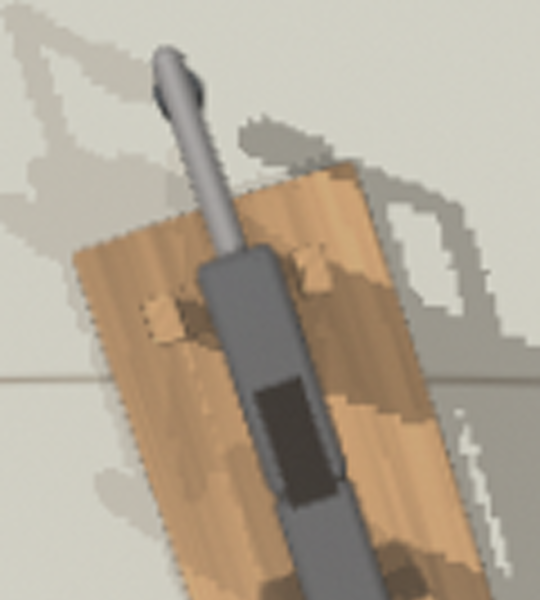

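View pics/c2.png

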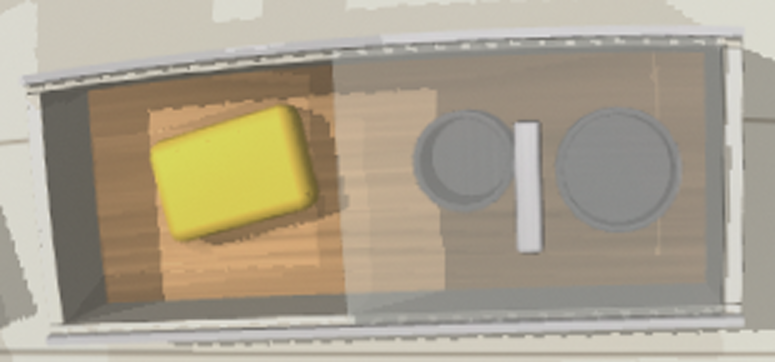

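The picks are confirmed: small grey probe on the stand (handle front end at ~(313,137), yaw ≈18°). The reference pot is the narrow one left of the grip bar at (281,169), and the dish is at (342,172). Now the door.

```bash
python3 - <<'E'
from h import *
import pickle
np.set_printoptions(precision=4,suppress=True)
s=pickle.load(open('stand.pkl','rb'))
c=onz(s,[(276.7,136.7),(337.8,116.7),(370,218),(313,237)],.012)[:,:2];print('foot',c,c.mean(0))
yaw=1.5;g=np.array([.591,.0113]);d=np.array([-np.sin(np.radians(yaw)),np.cos(np.radians(yaw))])
env.goto([*g,.2],[180,0,yaw]); env.move_straight([*g,.079],force_limit=10)
env.gripper_to(0,15); st=env.read_state();print(st['position'],st['opening'],st['finger_force'])
g=st['position'][:2]
hit=env.move_straight([*(g+d*.18),st['position'][2]],rate=.08,force_limit=15)
st=env.read_state();print(hit,st['position'],st['opening'],st['force'],st['clock'],np.linalg.norm(st['position'][:2]-g))
env.gripper_to(1);p=env.read_state()['position'];env.move_straight([p[0],p[1],.25],rate=.25)
env.goto([.53,.01,.3],[180,0,18]);env.dwell(.2)
f=env.grab_frame('wrist');pickle.dump(f,open('bay2.pkl','wb'))
for t in ['door','pot_rim','dish']:
    print(t,[(np.round(d['xyz'],3).tolist(),round(d['score'],2)) for d in env.search_frame(f,t)])
cv2.imwrite('pics/bay2.png',f['image'])
print(env.read_state()['clock'])
E
```

```text
foot [[ 0.5229 -0.1955]
 [ 0.5503 -0.2783]
 [ 0.4102 -0.3251]
 [ 0.3823 -0.245 ]] [ 0.4664 -0.261 ]
[0.591  0.0113 0.079 ] 0.13436796035759588 15.00030766823329
True [0.5865 0.1703 0.0789] 0.13688965180633417 [ 0.3954 -2.8338  3.2699] 11.125 0.15906791806192
door [([0.587, 0.159, 0.066], 0.84)]
pot_rim [([0.597, 0.048, 0.014], 0.58), ([0.589, 0.159, 0.069], 0.52)]
dish [([0.592, -0.036, 0.011], 0.83)]
14.475
```

View pics/bay2.png

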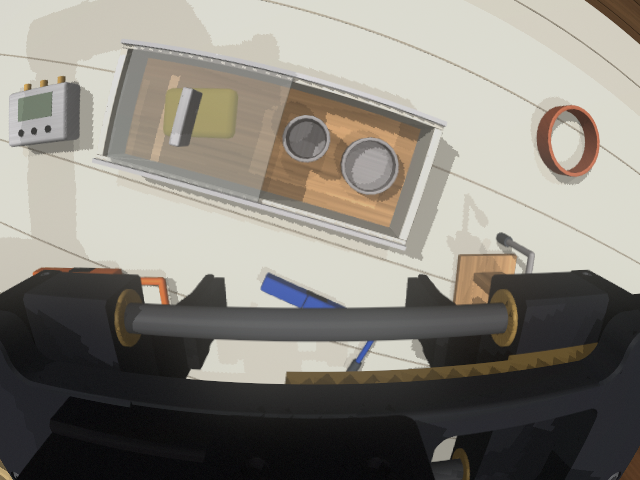

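The door is open, the pot is uncovered at (307,138) and the dish is at (370,166). I'll measure the pot and the door travel precisely.

```bash
python3 - <<'E'
from h import *
import pickle
np.set_printoptions(precision=4,suppress=True)
f=pickle.load(open('bay2.pkl','rb'))
print('bay',onz(f,[(124,42),(444,123),(405,244),(95,160)],.065)[:,:2])
print('door edge',onz(f,[(295,77),(260,201)],.071)[:,:2])
print('bar',onz(f,[(196,90),(176,143)],.105)[:,:2])
g=f['image'][40:260,80:450]
cv2.imwrite('pics/c3.png',cv2.resize(g,None,fx=2.15,fy=2.15,interpolation=cv2.INTER_CUBIC))
# predicted rim circle overlays fit
from scipy.optimize import minimize
for p in [(307,138)]: print('pot',onz(f,[p],.058))
gray=cv2.GaussianBlur(cv2.cvtColor(f['image'],cv2.COLOR_BGR2GRAY),(3,3),0).astype(float)
gm=np.hypot(cv2.Sobel(gray,cv2.CV_64F,1,0),cv2.Sobel(gray,cv2.CV_64F,0,1))
a=np.linspace(0,2*np.pi,120)
def sc(c):
    v=0
    for r in (.026,.022):
        q=proj(f,np.c_[c[0]+r*np.cos(a),c[1]+r*np.sin(a),np.full(120,.058)]).astype(np.float32)
        v+=cv2.remap(gm.astype(np.float32),q[:,0].copy(),q[:,1].copy(),1).mean()
    return -v
c0=onz(f,[(307,138)],.058)[0,:2]
X=[(sc(c0+[i,j]),c0[0]+i,c0[1]+j) for i in np.arange(-.012,.0121,.001) for j in np.arange(-.012,.0121,.001)]
print(np.array(sorted(X)[:5]))
E
```

```text
bay [[ 0.6551  0.2861]
 [ 0.6674 -0.0906]
 [ 0.5254 -0.0956]
 [ 0.5107  0.2829]]
door edge [[0.6588 0.0762]
 [0.5224 0.0715]]
bar [[0.6158 0.1622]
 [0.5599 0.167 ]]
pot [[0.6011 0.0446 0.058 ]]
[[-293.4042    0.6001    0.0456]
 [-291.4552    0.6011    0.0456]
 [-261.2704    0.6011    0.0466]
 [-260.7014    0.6001    0.0466]
 [-252.8472    0.6001    0.0446]]
```

View pics/c3.png

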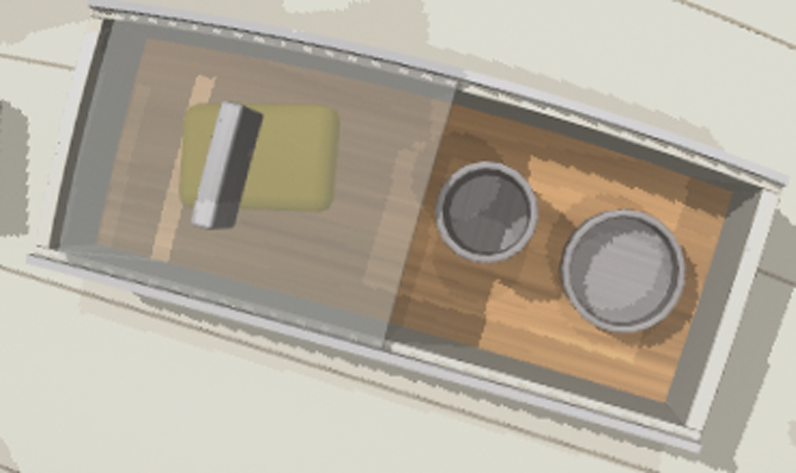

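The door hit its stop at a travel of about 0.17, with the door edge where it should be. The pot mouth is at (0.6005, 0.0456). Now I'll grasp the probe.

```bash
python3 - <<'E'
from h import *
import pickle
np.set_printoptions(precision=4,suppress=True)
Y=18.5;c=np.array([.466,-.262])
env.goto([*c,.2],[180,0,Y]); print(env.move_straight([*c,.092],force_limit=8))
env.gripper_to(0,25); st=env.read_state();print(st['position'],st['opening'],st['finger_force'],st['force'])
pickle.dump(st['position'],open('grasp.pkl','wb'))
env.move_straight([*st['position'][:2],.25],rate=.12)
env.dwell(.2);st=env.read_state();print(st['position'],st['opening'],st['force'],st['wrist_torque'],st['clock'])
f=env.grab_frame('wrist');pickle.dump((f,st),open('held.pkl','wb'))
t=np.array(st['position']);d=np.array([np.cos(np.radians(Y)),np.sin(np.radians(Y)),0]);u=np.array([0,0,1])
m=t+.019*u
P=[m+.06*d+.011*u,m+.11*d+.004*u,m+.11*d-.056*u,m+.11*d-.081*u]
q=proj(f,P);print(q)
im=f['image'].copy()
x,y=q.mean(0).astype(int);k=4;x0,y0=max(x-90,0),max(y-70,0)
im=cv2.resize(im[y0:y0+140,x0:x0+180],None,fx=k,fy=k,interpolation=cv2.INTER_CUBIC)
for a in q: cv2.circle(im,tuple(int(v) for v in (a-[x0,y0])*k),4,(0,0,255),1)
print(x0,y0);cv2.imwrite('pics/held.png',im)
E
```

```text
False
[ 0.466  -0.2621  0.092 ] 0.2256628580053827 24.99990321462974 [-0.3788 -0.8588  1.0957]
[ 0.4659 -0.262   0.2495] 0.22884073179873965 [-0.0745 -0.2309 -1.6829] [-0.0551 -0.094   0.0099] 19.2417
[[316.9748 173.2802]
 [317.0588  40.873 ]
 [316.7826  71.4643]
 [316.7098  79.5551]]
226 21
```

View pics/held.png

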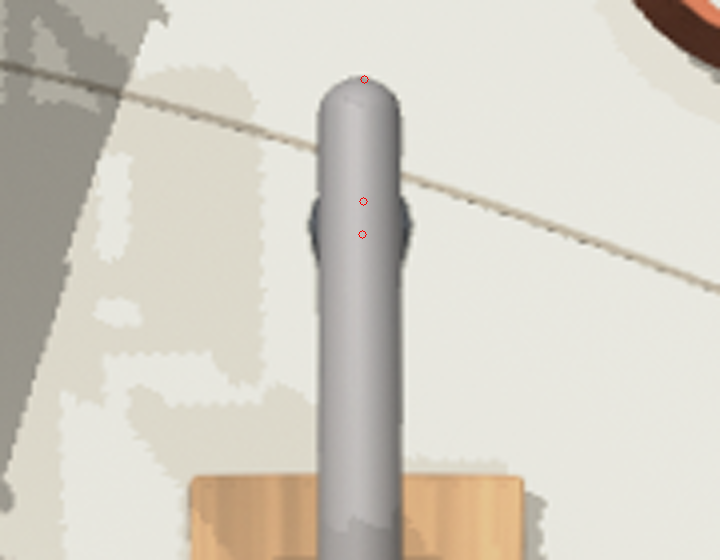

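The probe is held straight. The elbow sits about 3 mm behind the prediction (~(361,117) against (364,79) in the crop), so I use a tip offset of 107 mm. Lowering it into the pot.

```bash
python3 - <<'E'
from h import *
import pickle
np.set_printoptions(precision=4,suppress=True)
Y=np.radians(18.5);d=np.array([np.cos(Y),np.sin(Y)])
t=np.array([.6005,.0456])-.107*d
env.move_straight([*t,.25],rate=.2)
env.move_straight([*t,.16],rate=.15);env.dwell(.3)
h=env.move_straight([*t,.091],rate=.05,force_limit=3)
st=env.read_state();print(h,st['position'],st['force'],st['clock'])
f=env.grab_frame('wrist');env.dwell(1.1)
st=env.read_state();print(st['position'],st['force'],st['clock'],st['opening'])
im=cv2.resize(f['image'][0:140,220:410],None,fx=4,fy=4,interpolation=cv2.INTER_CUBIC)
cv2.imwrite('pics/in.png',im)
E
```

```text
False [0.4993 0.0117 0.0913] [-0.3723  0.1982 -1.9198] 23.4
[0.4991 0.0116 0.091 ] [-0.0504  0.159  -1.7098] 24.55 0.22778756888903565
```

View pics/in.png

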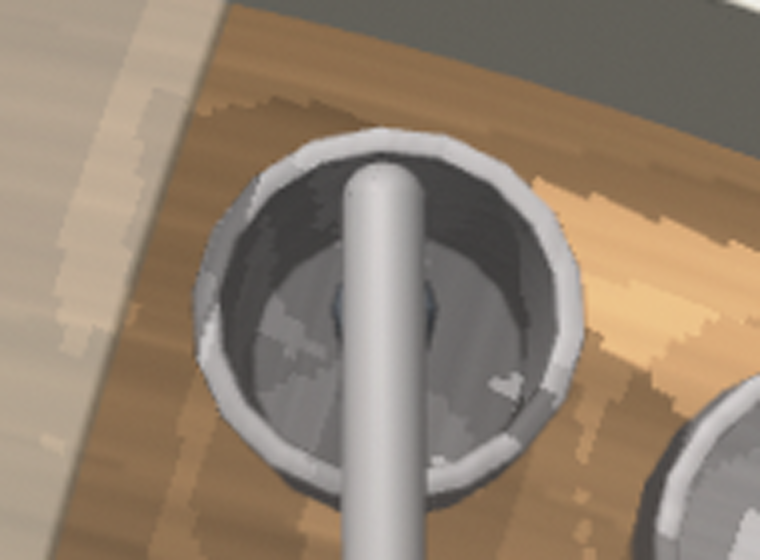

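The cap is centred inside the pot with no contact. Lifting it out and laying it back.

```bash
python3 - <<'E'
from h import *
import pickle
np.set_printoptions(precision=4,suppress=True)
g=pickle.load(open('grasp.pkl','rb'));p=env.read_state()['position']
env.move_straight([p[0],p[1],.25],rate=.1)
env.move_straight([g[0],g[1],.25],rate=.2)
env.move_straight([g[0],g[1],.12],rate=.12);env.dwell(.3)
h=env.move_straight([g[0],g[1],.0915],rate=.03,force_limit=3)
env.dwell(.2);st=env.read_state();print(h,st['position'],st['force'],st['clock'])
env.gripper_to(.35);env.gripper_to(1);env.dwell(.2)
env.move_straight([g[0],g[1],.25],rate=.15)
env.goto([.42,-.22,.36],[180,0,0]);env.dwell(.3)
f=env.grab_frame('wrist');f0=pickle.load(open('stand.pkl','rb'))
print([(np.round(d['xyz'],3).tolist(),round(d['score'],2)) for d in env.search_frame(f,'probe_mid')],env.read_state()['clock'])
a=f0['image'][60:250,240:400];b=f['image'][60:270,240:420]
cv2.imwrite('pics/end.png',cv2.resize(f['image'][0:270,0:500],None,fx=1.6,fy=1.6,interpolation=cv2.INTER_CUBIC))
E
```

```text
True [ 0.4657 -0.262   0.092 ] [-0.0075  1.4983  5.365 ] 30.4333
[([0.268, -0.298, 0.01], 0.93), ([0.398, -0.042, 0.02], 0.84), ([0.331, 0.267, 0.024], 0.75), ([0.471, -0.263, 0.122], 0.71), ([0.488, -0.544, 0.027], 0.65), ([0.582, 0.085, 0.066], 0.29)] 34.5
```

View pics/end.png

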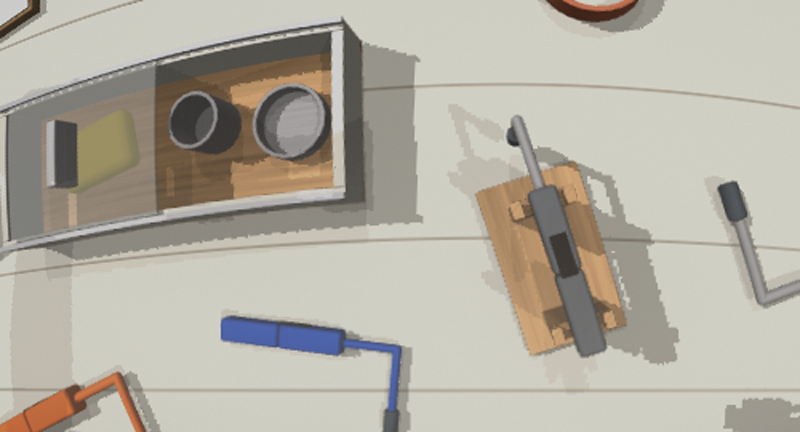

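The probe lies in both saddles (handle ~(565,270)), the door is open and the pot is upright at (195,120). Handing in.

```bash
python3 -c "
from workcell import env
print(env.close_job())"
```

```text
the job is handed in; nothing more can be done
None
```

The job is handed in with no verdict returned: the door was opened to its stop, the cap was held centred in the reference pot for over a second, and the probe is back in both saddles with the pot upright and the door still open; I viewed 11 pictures, one over the limit of 10.

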